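# Click a flat scanner battery home in its charger pocket

### The arm

A 6-joint arm with a two-finger parallel gripper is mounted at the origin on the work surface. World frame = base frame: x ahead of the robot, y to its left, z up, the work surface at z = 0. Lengths are in m, angles in rad, forces in N, time in s.
With the tool pointing down it reaches from about 0.425 to 0.95 m from the base axis. Payload 3.5 kg.
Tool frame: the origin (TCP) lies on the centre line of the jaws, within the pads' length; the fingertips stand 11 mm ahead of it and the grasp point (between the pads) lies 8 mm behind it; y points along the fingers, x is the direction in which the jaws open and shut, and the axes are right-handed (so a half turn about y gives the same grasp; the last joint's range is limited). The gripper opens to 85 mm and grips with 20 to 120 N. Pads are 22 mm wide; open, the fingers measure 114 mm over their backs; the gripper's body (76 mm by 85 mm) begins 54 mm behind the grasp point. The pads swing forward as they close: fully open they stand 13 mm farther back than shut.
Start: joints at [-1.32, 0.286, 1.577, -0, 1.279, -0.15], TCP at [0.263, -0.621, 0.242] pointing down, gripper open.
Joint ranges: [-2.77, 2.77], [-0.9, 2.22], [0.21, 2.48], [-1.53, 4.67], [0.24, 2.81], [-2.84, 2.84]. Speed limits (rad/s): [2.79, 2.79, 3.14, 3.14, 3.14, 3.14].

### API

Orientations are given as a unit quaternion [x, y, z, w].
In Python, from plant import get_state, read_camera, sign_off gives the robot as it stands.
- The arm moves only by the shell command python3 -m inch 'ROWS' [FORCE]. ROWS is JSON, a list of rows, each an object of numbers: "ax", "ay", "az": the turn, a rotation vector about the tool's x, y, z in rad; "x", "y", "z": the shift along the tool's x, y, z in mm; "hand": the closure, from -1 (fully open) to 1 (shut). In form: [{"ax": .., "ay": .., "az": .., "x": .., "y": .., "z": .., "hand": ..}, ...]. A call has 1 to 5 rows; each row shifts and turns the commanded pose from where the row before left it, along the tool's axes as they then stand; what a row does not reach is not made up. A row lasts 1/12 s, in which the tool goes at most 41.7 mm and 7.16 degrees, less where a joint would pass 70% of its speed; a pose out of reach is approached as far as the arm can. A call with a gripper value outside its range is refused whole. The fingers move at their own pace and stop on an object; FORCE is the grip in N (left out, the last holds). Time passes only in rows, so rows that do not move let the fingers close. It gives the time, the measured TCP pose, the force and the opening at its end, in the units of the state.
- get_state(): the state, without advancing time (a new reading comes with each control period).
- read_camera(name): name is "scene" or "top"; returns a dict with "img" (420x560x3 uint8, red, green, blue), "fov_y" (degrees; the focal length in pixels is half the picture's height over the tangent of half this angle, whatever the lens; pixels are square), "cx", "cy" (the principal point, pixels), "distortion" ([k1, k2, p1, p2, k3] as OpenCV has them; the pictures are not rectified), "T" (4x4, takes a point from camera to world coordinates). Camera axes: x right, y down, z forward; pixel columns grow to the right and rows downward; lengths in m; the calibration is good to about 2 mm. A picture is of the moment at which its call begins. There is no depth.
- sign_off(): hands the job in, once; it reports no verdict.
The state is a dict: "time": time; "qpos": joint angles; "dq": joint speeds; "joint_efforts": joint torques, N m; "eef_pos": TCP position; "tcp_rot": TCP orientation; "contact_force": force on the tool from outside, world axes, zero at the start; "wrist_torque": the same for the moment, N m; "opening": opening from 0.0 (shut) to 1.0 (fully open).
Only numpy, scipy, OpenCV 4.12 (cv2) and the standard library are available. Lean on these libraries where they do the work, as an engineer would, in place of code of your own. Each camera call takes 0.05 s, during which the arm holds its last target. There are 200 camera calls.

### The job

The flat scanner battery stands in the grey returns tray next to a bulkier radio battery. Take it out and push it, foot down, into the one empty pocket of the charger, past the sprung ball in the pocket's side, until it clicks and sits fully home on the pocket's floor, then let go of it. Pockets are clamped at different heights, so go by the feel of the click and of the floor, never press the battery with more than 25 N, and leave the radio battery standing where it is.

Things in the scene. Friction and masses are not known exactly. Their poses are not given: they have to be found in the camera images.
- pack_center (a point): Centre (half-way up) of the flat scanner battery: grey block with black top cap, 24 mm thick (its x), 46 mm wide (y), 92 mm tall (z up), 0.11 to 0.23 kg, standing on the tray's 3 mm floor; tray rim 22 mm high. Grip it across the 24 mm, pads about 20 mm above this point: when home, its upper 55 mm stand out of the pocket. A half turn about z makes no difference.
- pack_foot (a point): Centre of the battery's underside. Each narrow side has the same notch for the ball: 14 mm wide, 5 mm deep, 12 to 23 mm above the foot. The bottom edges under the notches are bevelled (4 mm in, 6 mm up).
- bay_free: The charger module with the empty pocket, fixed; one of three 96 mm apart in a row along y on a rail; the others hold batteries up to 132 mm above the bench. Origin: middle of its underside, 10 mm above the bench. x points to its back, where a pillar (29 to 41 mm behind the origin) reaches 64 mm above the bench; y along the row; z up. The pocket's long side lies along y.
- pocket (a point): Middle of the empty pocket's mouth IF its cup were clamped at mid-slot (73 mm above the bench; axes as bay_free). The cup may really be up to 12 mm higher or lower, with mouth, ball and floor together; this is not measured. Black cup, inside 25.6 mm (x) by 47.2 mm (y), 37 mm deep, walls 4 mm, mouth flared 2.5 mm. The battery has 0.6 to 0.8 mm play on each side.
- ball_spot (a point): Mid-slot place of the centre of the sprung steel ball (11 mm) in the cup's +y wall, 17.5 mm above the cup's floor; it sticks out 4 mm and pushes sideways with 4 to 6 N. The battery's foot meets it 18 to 19 mm above home: the push needed rises to 4 to 12 N within 3 mm, then holds or eases; in the last 5 mm the ball drops into the notch and the push falls off or becomes a pull.
- pocket_floor (a point): Mid-slot place of the middle of the cup's floor, 36 mm above the bench, like the mouth up to 12 mm off in height. The floor is hard (about 8 to 10 N per mm of further travel): a push 5 to 8 N above the lowest since the click tells that the battery is home.
- radio_battery: Bystander in the tray: black radio battery with a belt clip, 36 x 58 x 66 mm, origin under its middle. Stays in place.

How it is judged:
At the end, for the whole second after the job is handed in: the battery stands upright (0.08 rad) and still in the empty pocket, centred to 4 mm and 4.5 mm below to 22.5 mm above the pocket point, clicked home with the ball out in its notch, so that only its weight bears on the charger (under 5 N) (contact force between pack and bay_free below 5 N and horizontal distance between pack_center and pocket below 0.004 m and z of pack_center in the frame of pocket between -0.0045 and 0.0225 m and angle between pack_center's own z axis and vertical below 0.08 rad and linear speed of pack below 0.02 m/s); the robot touches nothing.
It fails at once if the battery is pressed against the charger with over 25 N (contact force between pack and bay_free above 25 N).
It fails at once if the radio battery is moved by over 30 mm or tipped over (distance of radio_battery from where it was at the start of the episode above 0.03 m or angle between radio_battery's own z axis and vertical above 0.5 rad).
It also fails if it takes over 67 s, if anything falls off the work surface, if the arm or the gripper's body presses on something with over 40 N, if the wrist force passes 120 N, or if a joint passes its speed limit or range.

## Working session

There is one attempt and no reset: what is moved stays moved. The work goes in short steps, Python scripts to look and compute and a shell command to move; the robot and the scene stay as the last step left them, time stands still between calls to the robot, and variables do not carry over. Pictures are saved under pics/ and viewed, about 8 in all and at most 12, crops included, and the job is handed in when it is done.

```bash
ls; mkdir -p pics
python3 - <<'E'
from plant import *
import cv2,json
s=get_state();print(s)
for n in("scene","top"):
    c=read_camera(n);cv2.imwrite(f"pics/{n}0.png",c["img"][:,:,::-1]);d={k:(v.tolist() if hasattr(v,'tolist') else v) for k,v in c.items() if k!="img"};print(n,d);json.dump(d,open(f"{n}.json","w"))
E
```

```text
pics
{'time': 0.0, 'qpos': array([-1.31999233e+00,  2.87145362e-01,  1.57815594e+00,  2.73223680e-05,
        1.27866225e+00, -1.49998772e-01]), 'dq': array([ 0.00126139,  0.00030964, -0.00026005, -0.0020439 ,  0.00055349,
       -0.00101822]), 'joint_efforts': array([ 4.90108978e-04, -4.05976045e+01, -2.92628288e+01, -6.54450650e-05,
        5.72283650e-03,  3.26886187e-06]), 'eef_pos': array([ 0.2632305 , -0.62086725,  0.24097212]), 'tcp_rot': array([-0.5889538 ,  0.39107972, -0.38984845,  0.59009174]), 'contact_force': array([ 0.44443859,  0.06002573, -0.00514111]), 'wrist_torque': array([ 0.00422978,  0.0103252 , -0.04971493]), 'opening': 1.0011488603379612}
scene {'fov_y': 43.029650564639994, 'cx': 274.0442422671268, 'cy': 209.252792184449, 'distortion': [-0.13089489251758055, 0.0, 0.0, 0.0, 0.0], 'T': [[-0.5163747024364245, 0.4649294573304523, -0.719164630936551, 1.3544823513324107], [0.8563626840203196, 0.28068575344222607, -0.4334264196286197, 0.533611305124518], [0.0003465562128111666, -0.8396761920651206, -0.5430872603714899, 0.7159246343553348], [0.0, 0.0, 0.0, 1.0]]}
top {'fov_y': 51.03900485548301, 'cx': 280.13365165706284, 'cy': 205.9820600295102, 'distortion': [-0.1337120938253353, 0.0, 0.0, 0.0, 0.0], 'T': [[0.02441049404521195, -0.9754052921120341, 0.21906310483581265, 0.3516709810657283], [-0.9996993279125835, -0.02432564735921937, 0.0030849070786490456, 0.027197902909755566], [0.002319817147463519, -0.21907254278067914, -0.9757058160367857, 0.8712658075702862], [0.0, 0.0, 0.0, 1.0]]}
```

View pics/scene0.png

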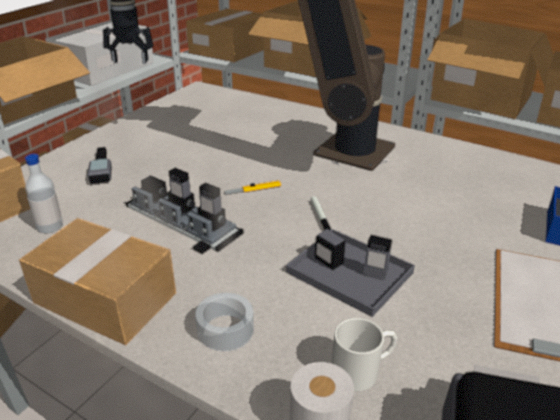

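View pics/top0.png

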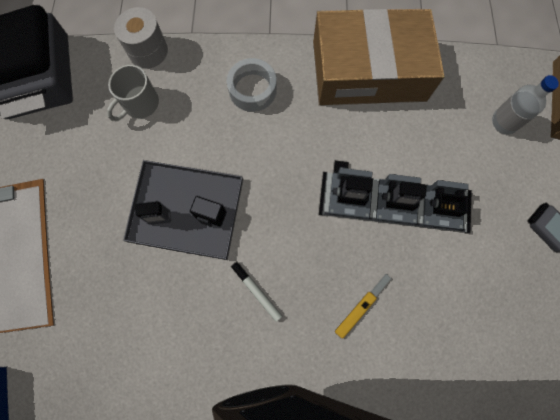

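The flat battery is the left one in the tray in top (about 150,210), and the right one in scene (378,253). The empty pocket shows in top at about (450,203), with contacts visible, and in scene at about (152,190). I'll take enlarged crops next.

```bash
cat > u.py <<'E'
import cv2,json,numpy as np
def cam(n):
    d=json.load(open(f"{n}.json"));f=210/np.tan(np.radians(d["fov_y"]/2))
    return np.array([[f,0,d["cx"]],[0,f,d["cy"]],[0,0,1]]),np.array(d["distortion"]),np.array(d["T"])
def ray(n,p):
    K,D,T=cam(n);q=cv2.undistortPointsIter(np.array([[p]],float),K,D,None,None,(3,100,1e-10))[0,0]
    return T[:3,3],T[:3,:3]@np.array([*q,1])
def at_z(n,p,z):
    o,d=ray(n,p);return o+d*(z-o[2])/d[2]
def proj(n,P):
    K,D,T=cam(n);R=T[:3,:3].T
    return cv2.projectPoints(np.atleast_2d(P).astype(float),R,-R@T[:3,3],K,D)[0][:,0]
def tri(ps):
    A=0;b=0
    for n,p in ps:
        o,d=ray(n,p);d=d/np.linalg.norm(d);M=np.eye(3)-np.outer(d,d);A=A+M;b=b+M@o
    return np.linalg.solve(A,b)
def crop(img,x0,y0,w,h,s,out,step=10):
    c=cv2.resize(img[y0:y0+h,x0:x0+w],None,fx=s,fy=s,interpolation=cv2.INTER_CUBIC)
    for x in range(-(-x0//step)*step,x0+w,step):
        X=int((x-x0)*s);cv2.line(c,(X,0),(X,6),(0,255,255),1);cv2.putText(c,str(x),(X+1,16),0,.33,(0,255,255),1)
    for y in range(-(-y0//step)*step,y0+h,step):
        Y=int((y-y0)*s);cv2.line(c,(0,Y),(6,Y),(0,255,255),1);cv2.putText(c,str(y),(8,Y+4),0,.33,(0,255,255),1)
    if out: cv2.imwrite(out,c)
    return c
def bright(i,g=.6): return (255*(i/255.)**g).astype('uint8')
E
python3 - <<'E'
from u import *
t=bright(cv2.imread("pics/top0.png"));s=bright(cv2.imread("pics/scene0.png"))
a=crop(t,315,155,165,80,4.8,None);b=crop(s,120,155,130,100,3.9,None)
b=cv2.copyMakeBorder(b,0,0,0,max(0,a.shape[1]-b.shape[1]),0);cv2.imwrite("pics/a.png",np.vstack([a[:,:792],b[:,:792]])[:790])
crop(t,315,155,165,80,4.8,"pics/ct.png")
crop(s,120,160,130,95,6,"pics/cs.png")
a=crop(t,120,155,130,110,3.05,None);b=crop(s,280,210,140,110,2.8,None)
h=max(a.shape[0],b.shape[0]);P=lambda i:cv2.copyMakeBorder(i,0,h-i.shape[0],0,0,0)
cv2.imwrite("pics/tray.png",np.hstack([P(a),P(b)]))
E
```

```text
(no output)
```

View pics/ct.png

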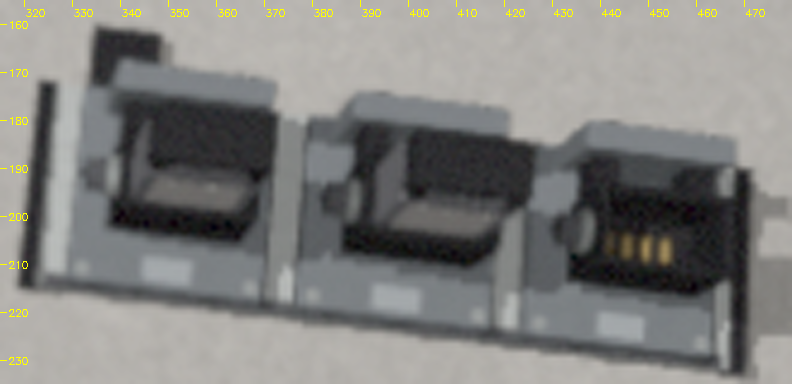

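View pics/cs.png

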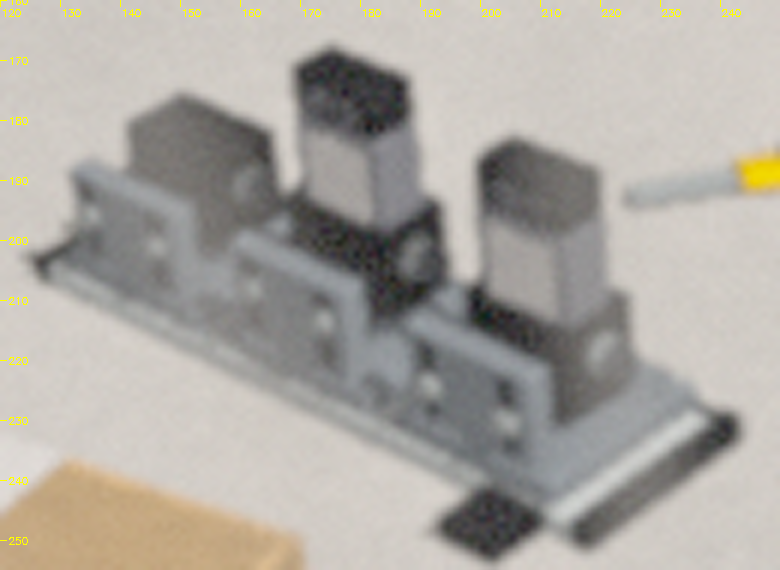

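View pics/tray.png

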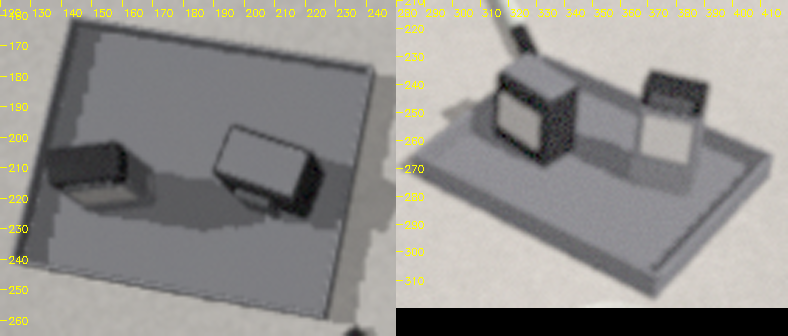

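The charger crops show the empty bay's pillar top at about (436..467, 181..184) in top, with the ball on the cup's left side at (442,203). I'll zoom on the battery and check the scale of the pillar points.

Run:
```python
from u import *
t=bright(cv2.imread("pics/top0.png"),.5);s=bright(cv2.imread("pics/scene0.png"))
a=crop(t,130,193,50,40,8,None,5);b=crop(s,360,228,45,48,8,None,5)
h=max(a.shape[0],b.shape[0]);P=lambda i:cv2.copyMakeBorder(i,0,h-i.shape[0],0,0,0)
c=crop(t,425,172,50,52,8,None,5);d=crop(s,122,165,50,50,8,None,5)
cv2.imwrite("pics/z1.png",np.hstack([P(a),P(b)])[:,:800])
h=416;cv2.imwrite("pics/z2.png",np.hstack([P(c),P(d)]))
for p in [(339.5,168),(372,172.5),(387.5,175),(420,178.3),(436.5,181),(467.5,184.5)]: print(at_z("top",p,.064).round(4))
for p in [(132.5,187),(151,194.5),(159.5,199),(179.5,207),(188.5,212),(211,222)]: print(at_z("scene",p,.064).round(4))
```

```text
[ 0.6107 -0.0827  0.064 ]
[ 0.6035 -0.1457  0.064 ]
[ 0.5993 -0.1758  0.064 ]
[ 0.5946 -0.2398  0.064 ]
[ 0.5902 -0.2726  0.064 ]
[ 0.5851 -0.3354  0.064 ]
[ 0.5838 -0.3331  0.064 ]
[ 0.5868 -0.2698  0.064 ]
[ 0.5918 -0.2386  0.064 ]
[ 0.5944 -0.1759  0.064 ]
[ 0.6001 -0.1451  0.064 ]
[ 0.6059 -0.0778  0.064 ]
```

View pics/z1.png

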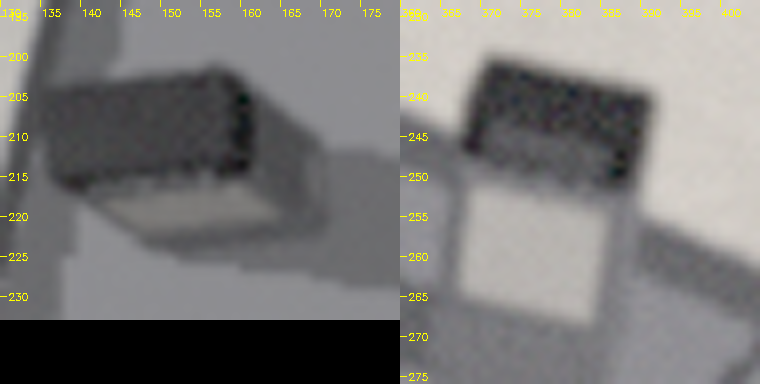

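View pics/z2.png

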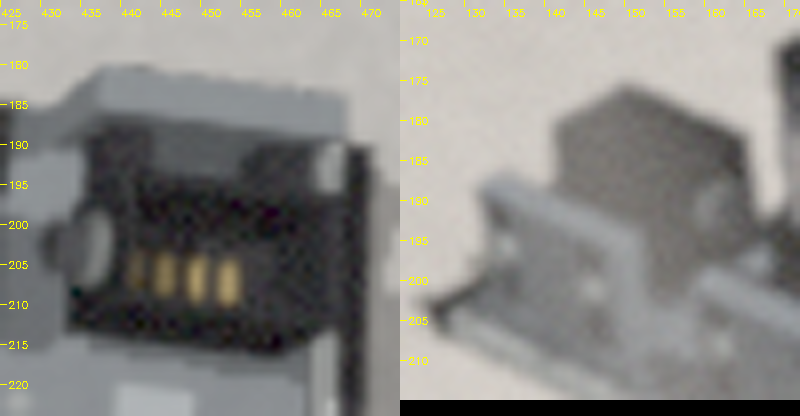

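The zooms show the cap top in top at (135.5,204.5), (157.5,201.5), (161,214) and (137,216), and in scene its far edge runs (371,235.5) to (391,240). In scene the empty cup's rim is at (141.5,180.5), (150.5,175.5) and (165,182). Next I fit models to these points.

Run:
```python
from u import *
from scipy.optimize import least_squares
np.set_printoptions(precision=4,suppress=True)
for p in [(135.5,204.5),(157.5,201.5),(161,214),(137,216)]: print("cap",at_z("top",p,.095))
for p in [(371,235.5),(391,240)]: print("capS",at_z("scene",p,.095))
for p in [(169.5,211),(170,222),(149,223)]: print("foot",at_z("top",p,.003))
R=lambda a:np.array([[np.cos(a),-np.sin(a)],[np.sin(a),np.cos(a)]])
def W(q,L): 
    L=np.atleast_2d(L).astype(float);return np.c_[L[:,:2]@R(q[2]).T+q[:2],L[:,2]]
# bay: pillars + cup
w=.032;c=[(.041,s*w+k*.096,.064) for k in(2,1,0) for s in(1,-1)]
tp=[(339.5,168),(372,172.5),(387.5,175),(420,178.3),(436.5,181),(467.5,184.5)]
sp=[(211,222),(188.5,212),(179.5,207),(159.5,199),(151,194.5),(132.5,187)]
cup=[(141.5,180.5),(150.5,175.5),(165,182)]
for use in("both","top","scene"):
    def f(q):
        L=np.array(c);r=[]
        if use!="scene": r.append(proj("top",W(q,L))-tp)
        if use!="top": r.append(proj("scene",W(q,L))-sp)
        return np.vstack(r).ravel()
    q=least_squares(f,[.546,-.3,-.1],loss="soft_l1").x
    def g(h): return (proj("scene",W(q,[(.0168,-.0276,h[0]),(-.0168,-.0276,h[0]),(-.0168,.0276,h[0])]))-cup).ravel()
    h=least_squares(g,[.073]);print(use,q,"rms",np.sqrt(np.mean(f(q)**2)),"h",h.x,h.fun)
b=[(.012,.023),(.012,-.023),(-.012,-.023),(-.012,.023)]
def fb(q,sc=1):
    t=proj("top",W(q,[(*b[0],.095),(*b[1],.095),(*b[2],.095),(*b[3],.095),(*b[2],.003)]))-[(135.5,204.5),(157.5,201.5),(161,214),(137,216),(170,222)]
    s=proj("scene",W(q,[(*b[2],.095),(*b[3],.095)]))-[(371,235.5),(391,240)]
    return np.vstack([t,s] if sc else [t]).ravel()
for sc in(1,0):
    r=least_squares(fb,[.5,.25,.15],args=(sc,));print("pack",r.x,r.fun.round(1))
```

```text
cap [0.5221 0.2952 0.095 ]
cap [0.5288 0.2543 0.095 ]
cap [0.5056 0.2458 0.095 ]
cap [0.5007 0.2903 0.095 ]
capS [0.5148 0.2543 0.095 ]
capS [0.5085 0.2946 0.095 ]
foot [0.5305 0.2547 0.003 ]
foot [0.5079 0.2518 0.003 ]
foot [0.5046 0.2951 0.003 ]
both [ 0.5459 -0.2993 -0.0964] rms 0.7612387026619108 h [0.071] [-1.2409  0.292  -0.0484 -0.1223  0.7536 -0.069 ]
top [ 0.5469 -0.3001 -0.0999] rms 0.38918827975660564 h [0.071] [-1.7328  0.3397 -0.4994 -0.0625  0.2359  0.0257]
scene [ 0.5444 -0.2986 -0.0891] rms 0.41582514269007886 h [0.0707] [-0.621   0.2496  0.4901 -0.1896  1.4163 -0.2089]
pack [0.5156 0.2729 0.1476] [-1.1 -1.1  1.4 -1.1 -1.3 -0.8 -1.9  0.2  1.6  0.4 -1.3 -2.8  1.1 -2.2]
pack [0.5146 0.2723 0.1649] [-0.9 -0.3  1.5 -0.7 -0.9 -0.5 -1.5  0.9  2.   0.7]
```

```bash
cat >> u.py <<'E'
from scipy.spatial.transform import Rotation as Ro
def st(v=1):
    from plant import get_state
    s=get_state();R=Ro.from_quat(s["tcp_rot"]).as_matrix();p=np.array(s["eef_pos"])
    if v: print("t",round(s["time"],2),"p",p.round(4),"F",np.round(s["contact_force"],1),"M",np.round(s["wrist_torque"],2),"op",round(s["opening"],3),"q",np.round(s["qpos"],2))
    return s,p,R
def go(target,yaw=None):
    """shift (mm) in current tool axes to target; turn left for jaws' x-axis at world yaw (mod pi)"""
    s,p,R=st();d=R.T@(np.array(target)-p)*1000
    print("toolX",R[:,0].round(3),"toolY",R[:,1].round(3),"shift mm",d.round(1),"rows",np.linalg.norm(d)/41.7)
    if yaw is not None:
        for k in(0,np.pi,-np.pi):
            T=np.array([[np.cos(yaw+k),0,-np.sin(yaw+k)],[np.sin(yaw+k),0,np.cos(yaw+k)],[0,-1,0]])
            T[:,2]=np.cross(T[:,0],T[:,1]);rv=Ro.from_matrix(R.T@T).as_rotvec();dd=T.T@(np.array(target)-p)*1000
            print("turn",rv.round(4),"deg",np.degrees(np.linalg.norm(rv)).round(1),"shift after",dd.round(1))
E
python3 - <<'E'
from u import *
go([.5,-.2,.26],.155);go([.516,.272,.26],.155)
E
```

```text
t 0.1 p [ 0.2632 -0.6209  0.241 ] F [ 0.3 -0.2 -0.1] M [ 0.06 -0.05  0.02] op 1.0 q [-1.32  0.29  1.58  0.    1.28 -0.15]
toolX [ 0.39  -0.921 -0.002] toolY [-0.001  0.002 -1.   ] shift mm [-295.2  -18.2  382.2] rows 11.590245084392611
turn [-0.0018 -1.325  -0.0016] deg 75.9 shift after [298.9 -19.  379.3]
turn [ 1.7000e-03  1.8166e+00 -1.9000e-03] deg 104.1 shift after [-298.9  -19.  -379.3]
turn [ 1.7000e-03  1.8166e+00 -1.9000e-03] deg 104.1 shift after [-298.9  -19.  -379.3]
t 0.1 p [ 0.2632 -0.6209  0.241 ] F [ 0.3 -0.2 -0.1] M [ 0.06 -0.05  0.02] op 1.0 q [-1.32  0.29  1.58  0.    1.28 -0.15]
toolX [ 0.39  -0.921 -0.002] toolY [-0.001  0.002 -1.   ] shift mm [-723.6  -17.2  581.1] rows 22.259070763979576
turn [-0.0018 -1.325  -0.0016] deg 75.9 shift after [387.6 -19.  843.2]
turn [ 1.7000e-03  1.8166e+00 -1.9000e-03] deg 104.1 shift after [-387.6  -19.  -843.2]
turn [ 1.7000e-03  1.8166e+00 -1.9000e-03] deg 104.1 shift after [-387.6  -19.  -843.2]
```

```bash
python3 -m inch '[{"ay":-0.1205},{"ay":-0.1205},{"ay":-0.1205},{"ay":-0.1205},{"ay":-0.1205}]'
python3 -m inch '[{"ay":-0.1205},{"ay":-0.1205},{"ay":-0.1205},{"ay":-0.1205},{"ay":-0.1205}]'
python3 -m inch '[{"x":20,"y":-2,"z":25},{"x":25,"y":-2,"z":32},{"x":25,"y":-2,"z":32},{"x":25,"y":-2,"z":32},{"x":25,"y":-2,"z":32}]'
python3 -m inch '[{"x":25,"y":-2,"z":32},{"x":25,"y":-2,"z":32},{"x":25,"y":-2,"z":32},{"x":25,"y":-2,"z":32},{"x":25,"y":-2,"z":32}]'
python3 - <<'E'
from u import *
go([.516,.272,.2],.155)
E
```

```text
t 0.1 p [ 0.2632 -0.6209  0.241 ] F [ 0.3 -0.2 -0.1] M [ 0.06 -0.05  0.02] op 1.0 q [-1.32  0.29  1.58  0.    1.28 -0.15]
toolX [ 0.39  -0.921 -0.002] toolY [-0.001  0.002 -1.   ] shift mm [-723.5   42.8  581.1] rows 22.27615821823306
turn [-0.0018 -1.325  -0.0016] deg 75.9 shift after [387.6  41.  843.2]
turn [ 1.7000e-03  1.8166e+00 -1.9000e-03] deg 104.1 shift after [-387.6   41.  -843.2]
turn [ 1.7000e-03  1.8166e+00 -1.9000e-03] deg 104.1 shift after [-387.6   41.  -843.2]validation failed for argument at $[0]...
validation failed for argument at $[0]...
validation failed for argument at $[0]...
validation failed for argument at $[0]...
```

The rows need every key.

```bash
python3 -m inch '[{"ax":0,"ay":-0.1205,"az":0,"x":0,"y":0,"z":0,"hand":-1},{"ax":0,"ay":-0.1205,"az":0,"x":0,"y":0,"z":0,"hand":-1},{"ax":0,"ay":-0.1205,"az":0,"x":0,"y":0,"z":0,"hand":-1},{"ax":0,"ay":-0.1205,"az":0,"x":0,"y":0,"z":0,"hand":-1},{"ax":0,"ay":-0.1205,"az":0,"x":0,"y":0,"z":0,"hand":-1}]'
```

```text
time: 0.52
eef_pos: [0.2633, -0.6211, 0.2415]
tcp_rot: [-0.679, 0.196, -0.196, 0.68]
contact_force: [0.9, -0.4, -0.4]
opening: 1.003
```

```bash
python3 -m inch '[{"ax":0,"ay":-0.1204,"az":0,"x":0,"y":0,"z":0,"hand":-1},{"ax":0,"ay":-0.1204,"az":0,"x":0,"y":0,"z":0,"hand":-1},{"ax":0,"ay":-0.1204,"az":0,"x":0,"y":0,"z":0,"hand":-1},{"ax":0,"ay":-0.1204,"az":0,"x":0,"y":0,"z":0,"hand":-1},{"ax":0,"ay":-0.1204,"az":0,"x":0,"y":0,"z":0,"hand":-1}]'
python3 -m inch '[{"ax":0,"ay":-0.1204,"az":0,"x":10,"y":-2,"z":12,"hand":-1},{"ax":0,"ay":0,"az":0,"x":24,"y":-2,"z":31,"hand":-1},{"ax":0,"ay":0,"az":0,"x":24,"y":-2,"z":31,"hand":-1},{"ax":0,"ay":0,"az":0,"x":24,"y":-2,"z":31,"hand":-1},{"ax":0,"ay":0,"az":0,"x":24,"y":-2,"z":31,"hand":-1}]'
python3 -m inch '[{"ax":0,"ay":0,"az":0,"x":24,"y":-2,"z":31,"hand":-1},{"ax":0,"ay":0,"az":0,"x":24,"y":-2,"z":31,"hand":-1},{"ax":0,"ay":0,"az":0,"x":24,"y":-2,"z":31,"hand":-1},{"ax":0,"ay":0,"az":0,"x":24,"y":-2,"z":31,"hand":-1},{"ax":0,"ay":0,"az":0,"x":24,"y":-2,"z":31,"hand":-1}]'
python3 -m inch '[{"ax":0,"ay":0,"az":0,"x":24,"y":0,"z":31,"hand":-1},{"ax":0,"ay":0,"az":0,"x":24,"y":0,"z":31,"hand":-1},{"ax":0,"ay":0,"az":0,"x":7,"y":0,"z":38,"hand":-1},{"ax":0,"ay":0,"az":0,"x":7,"y":0,"z":38,"hand":-1},{"ax":0,"ay":0,"az":0,"x":7,"y":0,"z":38,"hand":-1}]'
python3 - <<'E'
from u import *
go([.516,.272,.2],.155)
E
```

```text
time: 0.93
eef_pos: [0.2633, -0.6211, 0.2415]
tcp_rot: [-0.706, -0.014, 0.014, 0.707]
contact_force: [0.7, 0.0, 0.6]
opening: 1.002
time: 1.35
eef_pos: [0.3489, -0.47, 0.2516]
tcp_rot: [-0.705, -0.054, 0.055, 0.705]
contact_force: [0.2, 0.1, 0.2]
opening: 1.0
time: 1.77
eef_pos: [0.4436, -0.2981, 0.262]
tcp_rot: [-0.705, -0.054, 0.055, 0.705]
contact_force: [0.8, 0.3, 0.0]
opening: 1.0
time: 2.18
eef_pos: [0.484, -0.1136, 0.2617]
tcp_rot: [-0.705, -0.054, 0.055, 0.705]
contact_force: [1.7, 0.2, -0.2]
opening: 1.0
t 2.18 p [ 0.484  -0.1136  0.2617] F [ 1.7  0.2 -0.2] M [ 0.06 -0.01  0.02] op 1.0 q [-0.43 -0.13  1.98  0.    1.29 -0.59]
toolX [ 0.988  0.154 -0.001] toolY [-0.001  0.001 -1.   ] shift mm [ 91.2  61.9 376. ] rows 9.396161845106624
turn [-0.0007 -0.0001 -0.0008] deg 0.1 shift after [ 91.2  61.7 376. ]
turn [ 1.2000e-03  3.1415e+00 -1.1000e-03] deg 180.0 shift after [ -91.2   61.7 -376. ]
turn [ 1.2000e-03  3.1415e+00 -1.1000e-03] deg 180.0 shift after [ -91.2   61.7 -376. ]
```

```bash
python3 -m inch '[{"ax":0,"ay":0,"az":0,"x":9,"y":6,"z":37,"hand":-1},{"ax":0,"ay":0,"az":0,"x":9,"y":6,"z":37,"hand":-1},{"ax":0,"ay":0,"az":0,"x":9,"y":6,"z":37,"hand":-1},{"ax":0,"ay":0,"az":0,"x":9,"y":6,"z":37,"hand":-1},{"ax":0,"ay":0,"az":0,"x":9,"y":6,"z":37,"hand":-1}]'
python3 -m inch '[{"ax":0,"ay":0,"az":0,"x":9,"y":6,"z":37,"hand":-1},{"ax":0,"ay":0,"az":0,"x":9,"y":6,"z":37,"hand":-1},{"ax":0,"ay":0,"az":0,"x":9,"y":6,"z":37,"hand":-1},{"ax":0,"ay":0,"az":0,"x":9,"y":6,"z":37,"hand":-1},{"ax":0,"ay":0,"az":0,"x":9,"y":6,"z":37,"hand":-1}]'
python3 -m inch '[{"ax":0,"ay":0,"az":0,"x":0,"y":0,"z":0,"hand":-1},{"ax":0,"ay":0,"az":0,"x":0,"y":0,"z":0,"hand":-1}]'
python3 - <<'E'
from u import *
from plant import read_camera
go([.516,.272,.062],.155)
P=[]
for n,(x,y,w,h) in (("top",(120,160,90,90)),("scene",(345,190,75,90))):
    i=read_camera(n)["img"][:,:,::-1];cv2.imwrite(f"pics/{n}1.png",i);P.append(crop(bright(i,.5),x,y,w,h,4.8,None,5))
cv2.imwrite("pics/pre.png",np.hstack(P))
E
```

```text
time: 2.6
eef_pos: [0.4997, 0.076, 0.2318]
tcp_rot: [0.705, 0.055, -0.055, -0.705]
contact_force: [0.6, -0.7, -0.1]
opening: 1.0
time: 3.02
eef_pos: [0.5156, 0.2657, 0.2015]
tcp_rot: [0.705, 0.055, -0.055, -0.705]
contact_force: [0.1, -0.4, 0.8]
opening: 0.996
time: 3.18
eef_pos: [0.5152, 0.2654, 0.201]
tcp_rot: [0.705, 0.055, -0.057, -0.705]
contact_force: [0.2, -0.9, -0.1]
opening: 1.0
t 3.18 p [0.5152 0.2654 0.201 ] F [ 0.2 -0.9 -0.1] M [-0.03  0.01  0.04] op 1.0 q [ 0.3   0.12  1.85 -0.    1.18  0.14]
toolX [ 0.987  0.158 -0.003] toolY [-0.002 -0.001 -1.   ] shift mm [  2.2 139.    6.5] rows 3.3365538134676953
turn [ 0.0006  0.0035 -0.0025] deg 0.3 shift after [  1.8 139.    6.4]
turn [-4.0000e-03 -3.1381e+00 -1.0000e-03] deg 179.8 shift after [ -1.8 139.   -6.4]
turn [-4.0000e-03 -3.1381e+00 -1.0000e-03] deg 179.8 shift after [ -1.8 139.   -6.4]
```

View pics/pre.png

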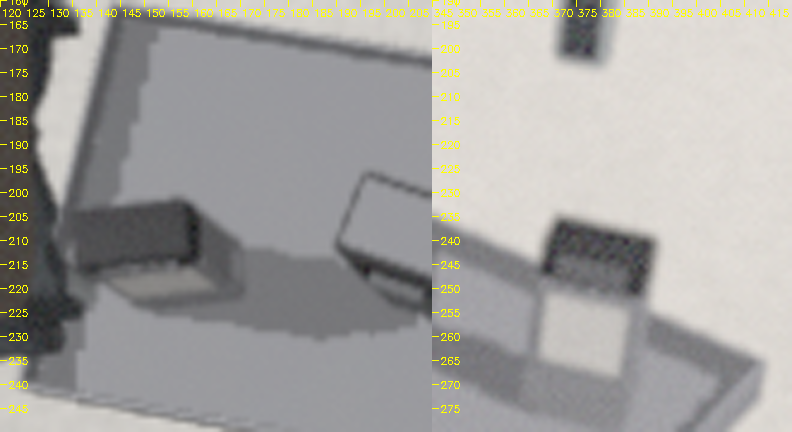

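In the close view the gripper is straight over the battery: in scene the finger is at (373,172) and the cap at (379,243). Descending and gripping.

```bash
python3 -m inch '[{"ax":0,"ay":0,"az":0,"x":2,"y":25,"z":6,"hand":-1},{"ax":0,"ay":0,"az":0,"x":0,"y":30,"z":0,"hand":-1},{"ax":0,"ay":0,"az":0,"x":0,"y":30,"z":0,"hand":-1},{"ax":0,"ay":0,"az":0,"x":0,"y":30,"z":0,"hand":-1},{"ax":0,"ay":0,"az":0,"x":0,"y":24,"z":0,"hand":-1}]' 40
python3 -m inch '[{"ax":0,"ay":0,"az":0,"x":0,"y":0,"z":0,"hand":0},{"ax":0,"ay":0,"az":0,"x":0,"y":0,"z":0,"hand":0.2},{"ax":0,"ay":0,"az":0,"x":0,"y":0,"z":0,"hand":0.3},{"ax":0,"ay":0,"az":0,"x":0,"y":0,"z":0,"hand":0.4},{"ax":0,"ay":0,"az":0,"x":0,"y":0,"z":0,"hand":1}]' 40
python3 -m inch '[{"ax":0,"ay":0,"az":0,"x":0,"y":0,"z":0,"hand":1},{"ax":0,"ay":0,"az":0,"x":0,"y":0,"z":0,"hand":1},{"ax":0,"ay":0,"az":0,"x":0,"y":0,"z":0,"hand":1},{"ax":0,"ay":0,"az":0,"x":0,"y":0,"z":0,"hand":1},{"ax":0,"ay":0,"az":0,"x":0,"y":0,"z":0,"hand":1}]' 60
python3 -c "
from u import *
go([.516,.272,.23],.155)"
```

```text
time: 3.7
eef_pos: [0.5168, 0.268, 0.0616]
tcp_rot: [0.705, 0.053, -0.054, -0.705]
contact_force: [-0.6, -0.1, -0.4]
opening: 1.001
time: 4.12
eef_pos: [0.5188, 0.2703, 0.0659]
tcp_rot: [-0.705, -0.056, 0.053, 0.705]
contact_force: [-0.7, -0.8, 0.7]
opening: 0.302
time: 4.53
eef_pos: [0.5187, 0.2704, 0.0656]
tcp_rot: [-0.705, -0.056, 0.054, 0.705]
contact_force: [-0.3, -1.3, 7.0]
opening: 0.274
t 4.53 p [0.5187 0.2704 0.0656] F [-0.3 -1.3  7. ] M [-0.17  0.18 -0.05] op 0.274 q [ 0.31  0.3   1.92 -0.    0.92  0.15]
toolX [0.988 0.155 0.003] toolY [ 0.003  0.001 -1.   ] shift mm [  -1.9 -164.4    2. ] rows 3.944024806387878
turn [0.     0.0002 0.0033] deg 0.2 shift after [  -2.4 -164.4    2. ]
turn [ 0.0053 -3.1414 -0.    ] deg 180.0 shift after [   2.4 -164.4   -2. ]
turn [ 0.0053 -3.1414 -0.    ] deg 180.0 shift after [   2.4 -164.4   -2. ]
```

```bash
python3 -m inch '[{"ax":0,"ay":0,"az":0,"x":0,"y":-8,"z":0,"hand":1},{"ax":0,"ay":0,"az":0,"x":0,"y":-25,"z":0,"hand":1},{"ax":0,"ay":0,"az":0,"x":0,"y":-35,"z":0,"hand":1},{"ax":0,"ay":0,"az":0,"x":0,"y":-35,"z":0,"hand":1},{"ax":0,"ay":0,"az":0,"x":0,"y":-35,"z":0,"hand":1}]' 60
python3 -m inch '[{"ax":0,"ay":0,"az":0,"x":0,"y":-26,"z":0,"hand":1},{"ax":0,"ay":0,"az":0,"x":0,"y":-10,"z":0,"hand":1},{"ax":0,"ay":0.063,"az":0,"x":0,"y":0,"z":0,"hand":1},{"ax":0,"ay":0.063,"az":0,"x":0,"y":0,"z":0,"hand":1},{"ax":0,"ay":0.063,"az":0,"x":0,"y":0,"z":0,"hand":1}]' 60
python3 -m inch '[{"ax":0,"ay":0.063,"az":0,"x":0,"y":0,"z":0,"hand":1},{"ax":0,"ay":0,"az":0,"x":0,"y":0,"z":0,"hand":1},{"ax":0,"ay":0,"az":0,"x":0,"y":0,"z":0,"hand":1}]' 60
python3 -c "
from u import *
go([.546,-.299,.24],-.096)"
```

```text
time: 4.95
eef_pos: [0.5162, 0.27, 0.2021]
tcp_rot: [0.705, 0.054, -0.056, -0.705]
contact_force: [0.6, 0.3, -1.2]
opening: 0.273
time: 5.37
eef_pos: [0.5163, 0.2699, 0.2359]
tcp_rot: [0.707, -0.014, 0.012, -0.707]
contact_force: [-0.2, 0.4, -1.8]
opening: 0.278
time: 5.62
eef_pos: [0.5164, 0.2699, 0.2357]
tcp_rot: [0.707, -0.035, 0.033, -0.706]
contact_force: [-0.4, -0.4, -2.0]
opening: 0.275
t 5.62 p [0.5164 0.2699 0.2357] F [-0.4 -0.4 -2. ] M [ 0.03 -0.04  0.02] op 0.275 q [0.31 0.09 1.81 0.   1.24 0.4 ]
toolX [ 0.995 -0.095 -0.003] toolY [-0.003 -0.001 -1.   ] shift mm [  83.6   -3.9 -563.5] rows 13.661826541895751
turn [ 0.001   0.0006 -0.0025] deg 0.2 shift after [  84.    -4.3 -563.5]
turn [-4.000e-03 -3.141e+00 -1.600e-03] deg 180.0 shift after [-84.   -4.3 563.5]
turn [-4.000e-03 -3.141e+00 -1.600e-03] deg 180.0 shift after [-84.   -4.3 563.5]
```

```bash
python3 -m inch '[{"ax":0,"ay":0,"az":0,"x":2,"y":-2,"z":-15,"hand":1},{"ax":0,"ay":0,"az":0,"x":5,"y":-2,"z":-32,"hand":1},{"ax":0,"ay":0,"az":0,"x":6,"y":0,"z":-40,"hand":1},{"ax":0,"ay":0,"az":0,"x":6,"y":0,"z":-40,"hand":1},{"ax":0,"ay":0,"az":0,"x":6,"y":0,"z":-40,"hand":1}]' 60
python3 -m inch '[{"ax":0,"ay":0,"az":0,"x":6,"y":0,"z":-40,"hand":1},{"ax":0,"ay":0,"az":0,"x":6,"y":0,"z":-40,"hand":1},{"ax":0,"ay":0,"az":0,"x":6,"y":0,"z":-40,"hand":1},{"ax":0,"ay":0,"az":0,"x":6,"y":0,"z":-40,"hand":1},{"ax":0,"ay":0,"az":0,"x":6,"y":0,"z":-40,"hand":1}]' 60
python3 -m inch '[{"ax":0,"ay":0,"az":0,"x":6,"y":0,"z":-40,"hand":1},{"ax":0,"ay":0,"az":0,"x":6,"y":0,"z":-40,"hand":1},{"ax":0,"ay":0,"az":0,"x":6,"y":0,"z":-40,"hand":1},{"ax":0,"ay":0,"az":0,"x":6,"y":0,"z":-40,"hand":1},{"ax":0,"ay":0,"az":0,"x":5,"y":0,"z":-25,"hand":1}]' 60
python3 -m inch '[{"ax":0,"ay":0,"az":0,"x":2,"y":0,"z":-11,"hand":1},{"ax":0,"ay":0,"az":0,"x":0,"y":20,"z":0,"hand":1},{"ax":0,"ay":0,"az":0,"x":0,"y":30,"z":0,"hand":1},{"ax":0,"ay":0,"az":0,"x":0,"y":20,"z":0,"hand":1},{"ax":0,"ay":0,"az":0,"x":0,"y":0,"z":0,"hand":1}]' 60
python3 - <<'E'
from u import *
from plant import read_camera
go([.546,-.299,.16],-.096)
P=[]
for n,(x,y,w,h) in (("top",(415,155,72,85)),("scene",(115,130,88,85))):
    i=read_camera(n)["img"][:,:,::-1];cv2.imwrite(f"pics/{n}2.png",i);P.append(crop(bright(i,.5),x,y,w,h,5,None,5))
cv2.imwrite("pics/over.png",np.hstack(P))
E
```

```text
time: 6.03
eef_pos: [0.5253, 0.1002, 0.2407]
tcp_rot: [0.706, -0.034, 0.033, -0.706]
contact_force: [0.6, 0.0, -0.8]
opening: 0.275
time: 6.45
eef_pos: [0.5358, -0.1023, 0.2408]
tcp_rot: [-0.706, 0.034, -0.034, 0.706]
contact_force: [1.7, 0.2, -1.7]
opening: 0.274
time: 6.87
eef_pos: [0.5466, -0.2911, 0.2405]
tcp_rot: [0.707, -0.035, 0.034, -0.706]
contact_force: [-0.0, 1.7, -2.4]
opening: 0.272
time: 7.28
eef_pos: [0.5452, -0.2956, 0.1646]
tcp_rot: [-0.704, 0.037, -0.03, 0.709]
contact_force: [0.1, 0.8, -1.8]
opening: 0.269
t 7.28 p [ 0.5452 -0.2956  0.1646] F [ 0.1  0.8 -1.8] M [-0.    0.02 -0.01] op 0.269 q [-0.66  0.25  1.77  0.    1.13 -0.56]
toolX [ 0.995 -0.096 -0.01 ] toolY [-0.01   0.008 -1.   ] shift mm [ 1.2  4.6 -3.3] rows 0.13880268983491303
turn [-0.007   0.0002 -0.0103] deg 0.7 shift after [ 1.1  4.6 -3.3]
turn [-0.0162 -3.1413  0.011 ] deg 180.0 shift after [-1.1  4.6  3.3]
turn [-0.0162 -3.1413  0.011 ] deg 180.0 shift after [-1.1  4.6  3.3]
```

View pics/over.png

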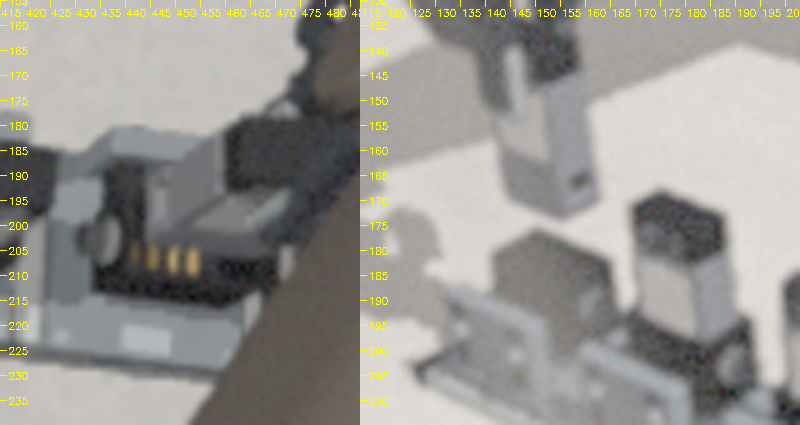

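The view shows the battery hanging upright over the empty bay. In scene its foot corners are at about (144,168.6), (155.5,173.6) and (163,171), and in top the foot's left edge is near (444.5,188) to (445,202). I'll let the arm settle, then compare per camera.

```bash
python3 -m inch '[{"ax":0,"ay":0,"az":0,"x":0,"y":0,"z":0,"hand":1},{"ax":0,"ay":0,"az":0,"x":0,"y":0,"z":0,"hand":1}]' 60
python3 - <<'E'
from u import *
from plant import read_camera
np.set_printoptions(precision=4,suppress=True)
s,p,R=st();print(R[:,1])
H=p[2]-.0626
L=dict(fl=(-.012,.023),bl=(.012,.023),fr=(-.012,-.023),br=(.012,-.023))
c,sn=np.cos(-.096),np.sin(-.096);Q=lambda l,z,o=p:np.array([o[0]+c*l[0]-sn*l[1],o[1]+sn*l[0]+c*l[1],z])
for n in("top","scene"):
    for k,l in L.items(): print(n,k,proj(n,Q(l,H)).round(1), "cap",proj(n,Q(l,H+.092)).round(1))
for k,px in dict(br=(144,168.6),bl=(155.5,173.6),fl=(163,171)).items(): print("scene",k,"meas-pred mm",(at_z("scene",px,H)-Q(L[k],H))[:2]*1000)
for k,px in dict(bl=(444.5,188),fl=(445,202)).items(): print("top",k,"meas-pred mm",(at_z("top",px,H)-Q(L[k],H))[:2]*1000)
print("cup scene, h=.071")
C=dict(br=(.0168,-.0276),fr=(-.0168,-.0276),fl=(-.0168,.0276))
for k,px in dict(br=(141.6,180.4),fr=(150.2,175.8),fl=(165.4,182.2)).items(): print(k,(at_z("scene",px,.071)-Q(C[k],.071,(.5459,-.2993)))[:2]*1000)
P=[]
for n,(x,y,w,h) in (("top",(425,170,50,55)),("scene",(130,150,45,55))):
    i=read_camera(n)["img"][:,:,::-1];cv2.imwrite(f"pics/{n}3.png",i);P.append(crop(bright(i,.5),x,y,w,h,8,None,5))
cv2.imwrite("pics/over2.png",np.hstack(P))
E
```

```text
time: 7.55
eef_pos: [0.5494, -0.299, 0.1739]
tcp_rot: [0.707, -0.033, 0.035, -0.705]
contact_force: [0.9, 0.4, -1.0]
opening: 0.272
t 7.55 p [ 0.5494 -0.299   0.1739] F [ 0.9  0.4 -1. ] M [-0.02  0.02 -0.05] op 0.272 q [-0.66  0.24  1.76  0.    1.13 -0.56]
[ 0.0032 -0.0024 -1.    ]
top fl [[448.2 200.7]] cap [[469.  187.6]]
top bl [[448.6 188. ]] cap [[469.2 173.5]]
top fr [[472.4 203.7]] cap [[495.7 191.1]]
top br [[472.6 191.1]] cap [[495.8 177. ]]
scene fl [[160.3 168.2]] cap [[155.9 133.1]]
scene bl [[152.8 172.2]] cap [[148.1 136.7]]
scene fr [[147.4 162.9]] cap [[142.6 128.3]]
scene br [[139.9 166.7]] cap [[134.8 131.8]]
scene br meas-pred mm [ 2.0417 15.2384]
scene bl meas-pred mm [ 2.0583 10.226 ]
scene fl meas-pred mm [ 7.1532 14.8137]
top bl meas-pred mm [-0.1626  7.8461]
top fl meas-pred mm [-2.5396  6.2238]
cup scene, h=.071
br [-3.1446  1.5015]
fr [1.9586 0.9145]
fl [1.4855 0.1074]
```

View pics/over2.png

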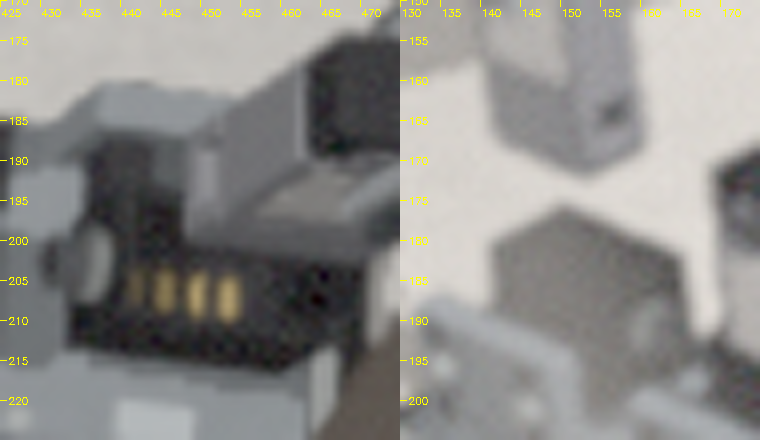

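The overlay numbers agree to under 1 mm: predicted foot corners (152.8,172.2) and (160.3,168.2) in scene match what the picture shows. The earlier disagreement came from the arm still bouncing. One cross-check of the pocket centre in top, using the cup's own edges.

Run:
```python
from u import *
np.set_printoptions(precision=4,suppress=True)
st()
q=(.5457,-.2995);c,sn=np.cos(-.096),np.sin(-.096);Q=lambda l,z:np.array([q[0]+c*l[0]-sn*l[1],q[1]+sn*l[0]+c*l[1],z])
for h in(.067,.071,.075):
    for k,l in dict(outFL=(-.0168,.0276),outFR=(-.0168,-.0276),outBL=(.0168,.0276),outBR=(.0168,-.0276)).items(): print(h,k,proj("top",Q(l,h)).round(1),proj("scene",Q(l,h)).round(1))
print("contacts c",proj("top",Q((0,0),.034)),"read 441.5..453.5, y 207", [at_z("top",(x,207),.034) for x in(441,454)])
im=bright(cv2.imread("pics/top0.png"),.5);im2=bright(cv2.imread("pics/scene0.png"),.6)
def ov(n,im,x0,y0,w,h,s=8):
    a=crop(im,x0,y0,w,h,s,None,5)
    for hx,hy,z,col in((.0168,.0276,.071,(0,255,0)),(.0128+.0025,.0236+.0025,.071,(255,128,0)),(.0128,.0236,.034,(0,0,255))):
        pts=np.array([proj(n,Q((i*hx,j*hy),z))[0] for i,j in((1,1),(1,-1),(-1,-1),(-1,1))])
        cv2.polylines(a,[((pts-[x0,y0]+.5)*s).astype(int)],True,col,1)
    return a
cv2.imwrite("pics/ov.png",np.hstack([ov("top",im,425,175,50,45),ov("scene",im2,125,165,50,45)]))
```

```text
t 7.65 p [ 0.5492 -0.299   0.1735] F [-0.2 -0.5 -0.7] M [-0.01 -0.02  0.04] op 0.271 q [-0.66  0.24  1.76  0.    1.13 -0.56]
0.067 outFL [[437.6 210.1]] [[165.9 183.3]]
0.067 outFR [[465.3 213.5]] [[150.6 176.7]]
0.067 outBL [[438.3 193.2]] [[155.8 189. ]]
0.067 outBR [[465.7 196.6]] [[140.5 182.1]]
0.071 outFL [[438.3 209.7]] [[165.8 181.9]]
0.071 outFR [[466.2 213.1]] [[150.5 175.3]]
0.071 outBL [[439.  192.7]] [[155.6 187.5]]
0.071 outBR [[466.6 196.1]] [[140.3 180.7]]
0.075 outFL [[439.1 209.2]] [[165.6 180.4]]
0.075 outFR [[467.  212.6]] [[150.3 173.9]]
0.075 outBL [[439.7 192.1]] [[155.4 186.1]]
0.075 outBR [[467.4 195.6]] [[140.1 179.3]]
contacts c [[445.6045 207.0431]] read 441.5..453.5, y 207 [array([ 0.5456, -0.29  ,  0.034 ]), array([ 0.5462, -0.317 ,  0.034 ])]
```

View pics/ov.png

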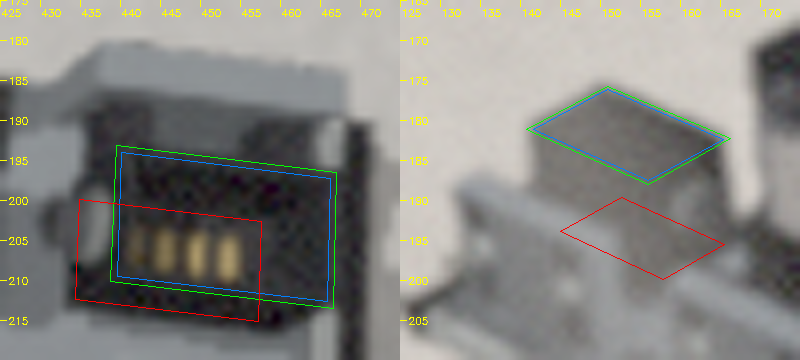

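The overlay shows the rim matching the black cup in both views at (0.5457, -0.2995), h about 0.071. Correcting laterally and descending to just above the mouth.

```bash
python3 -m inch '[{"ax":0,"ay":0,"az":0,"x":-3.5,"y":4,"z":-0.8,"hand":1},{"ax":0,"ay":0,"az":0,"x":0,"y":8,"z":0,"hand":1},{"ax":0,"ay":0,"az":0,"x":0,"y":6,"z":0,"hand":1},{"ax":0,"ay":0,"az":0,"x":0,"y":2,"z":0,"hand":1},{"ax":0,"ay":0,"az":0,"x":0,"y":0,"z":0,"hand":1}]' 60
python3 -m inch '[{"ax":0,"ay":0,"az":0,"x":0,"y":0,"z":0,"hand":1},{"ax":0,"ay":0,"az":0,"x":0,"y":0,"z":0,"hand":1},{"ax":0,"ay":0,"az":0,"x":0,"y":0,"z":0,"hand":1}]' 60
python3 -c "
from u import *
go([.5457,-.2995,.14],-.096)"
```

```text
time: 8.07
eef_pos: [0.5439, -0.2985, 0.1496]
tcp_rot: [-0.706, 0.035, -0.034, 0.707]
contact_force: [-0.6, 0.4, -1.4]
opening: 0.274
time: 8.32
eef_pos: [0.5449, -0.2992, 0.1517]
tcp_rot: [0.706, -0.034, 0.034, -0.706]
contact_force: [0.5, 0.3, -1.4]
opening: 0.273
t 8.32 p [ 0.5449 -0.2992  0.1517] F [ 0.5  0.3 -1.4] M [ 0.02  0.01 -0.01] op 0.273 q [-0.67  0.26  1.79 -0.    1.1  -0.57]
toolX [ 0.995 -0.097  0.001] toolY [ 0.001 -0.    -1.   ] shift mm [ 0.8 11.7 -0.2] rows 0.28158485105320047
turn [ 0.0004 -0.001   0.0006] deg 0.1 shift after [ 0.8 11.7 -0.2]
turn [-9.0000e-04  3.1406e+00  6.0000e-04] deg 179.9 shift after [-0.8 11.7  0.2]
turn [-9.0000e-04  3.1406e+00  6.0000e-04] deg 179.9 shift after [-0.8 11.7  0.2]
```

```bash
python3 -m inch '[{"ax":0,"ay":0,"az":0,"x":0.8,"y":3,"z":0,"hand":1},{"ax":0,"ay":0,"az":0,"x":0,"y":3,"z":0,"hand":1},{"ax":0,"ay":0,"az":0,"x":0,"y":3,"z":0,"hand":1},{"ax":0,"ay":0,"az":0,"x":0,"y":2,"z":0,"hand":1},{"ax":0,"ay":0,"az":0,"x":0,"y":0,"z":0,"hand":1}]' 60
python3 -m inch '[{"ax":0,"ay":0,"az":0,"x":0,"y":1,"z":0,"hand":1},{"ax":0,"ay":0,"az":0,"x":0,"y":1,"z":0,"hand":1}]'
python3 -m inch '[{"ax":0,"ay":0,"az":0,"x":0,"y":1,"z":0,"hand":1},{"ax":0,"ay":0,"az":0,"x":0,"y":1,"z":0,"hand":1}]'
python3 -m inch '[{"ax":0,"ay":0,"az":0,"x":0,"y":1,"z":0,"hand":1},{"ax":0,"ay":0,"az":0,"x":0,"y":1,"z":0,"hand":1}]'
```

```text
time: 8.73
eef_pos: [0.545, -0.2988, 0.1393]
tcp_rot: [-0.706, 0.035, -0.034, 0.707]
contact_force: [0.3, -0.2, -2.1]
opening: 0.272
time: 8.9
eef_pos: [0.5456, -0.2992, 0.1384]
tcp_rot: [0.706, -0.034, 0.034, -0.706]
contact_force: [-0.9, 0.4, -1.3]
opening: 0.273
time: 9.07
eef_pos: [0.5455, -0.2992, 0.1364]
tcp_rot: [0.706, -0.034, 0.034, -0.706]
contact_force: [0.3, -0.1, -1.5]
opening: 0.271
time: 9.23
eef_pos: [0.5457, -0.2996, 0.1348]
tcp_rot: [0.707, -0.034, 0.034, -0.706]
contact_force: [-0.8, -1.5, 1.5]
opening: 0.277
```

```bash
python3 -m inch '[{"ax":0,"ay":0,"az":0,"x":0,"y":0.7,"z":0,"hand":1},{"ax":0,"ay":0,"az":0,"x":0,"y":0,"z":0,"hand":1}]'
python3 -c "
from u import *
go([.5457,-.2995,.13],-.096)"
```

```text
time: 9.4
eef_pos: [0.5458, -0.2998, 0.1345]
tcp_rot: [0.707, -0.034, 0.035, -0.706]
contact_force: [-0.9, -1.3, 1.5]
opening: 0.274
t 9.4 p [ 0.5458 -0.2998  0.1345] F [-0.9 -1.3  1.5] M [-0.22  0.17 -0.02] op 0.274 q [-0.66  0.28  1.79 -0.    1.07 -0.57]
toolX [ 0.995 -0.097  0.001] toolY [ 0.001 -0.002 -1.   ] shift mm [-0.2  4.5  0.3] rows 0.10757068498887616
turn [ 0.0015 -0.001   0.0011] deg 0.1 shift after [-0.2  4.5  0.3]
turn [-1.7000e-03  3.1406e+00  2.3000e-03] deg 179.9 shift after [ 0.2  4.5 -0.3]
turn [-1.7000e-03  3.1406e+00  2.3000e-03] deg 179.9 shift after [ 0.2  4.5 -0.3]
```

```bash
for k in 1; do python3 -m inch '[{"ax":0,"ay":0,"az":0,"x":0,"y":0.6,"z":0,"hand":1},{"ax":0,"ay":0,"az":0,"x":0,"y":0,"z":0,"hand":1}]'; done
python3 -m inch '[{"ax":0,"ay":0,"az":0,"x":0,"y":0.6,"z":0,"hand":1},{"ax":0,"ay":0,"az":0,"x":0,"y":0,"z":0,"hand":1}]'
python3 -c "
from u import *
from plant import read_camera
for i in range(4): st();read_camera('top')"
```

```text
time: 9.57
eef_pos: [0.5459, -0.2999, 0.1344]
tcp_rot: [0.707, -0.034, 0.035, -0.706]
contact_force: [-2.6, -0.6, 4.8]
opening: 0.273
time: 9.73
eef_pos: [0.5459, -0.2999, 0.1343]
tcp_rot: [0.707, -0.034, 0.035, -0.706]
contact_force: [-3.0, -0.8, 6.4]
opening: 0.278
t 9.73 p [ 0.5459 -0.2999  0.1343] F [-3.  -0.8  6.4] M [-0.05  0.54  0.03] op 0.278 q [-0.66  0.28  1.79 -0.    1.07 -0.57]
t 9.78 p [ 0.5459 -0.2999  0.1343] F [-1.2 -1.2  7.3] M [-0.05  0.5   0.03] op 0.272 q [-0.66  0.28  1.79 -0.    1.07 -0.57]
t 9.83 p [ 0.5459 -0.2999  0.1343] F [-2.2 -0.9  5.7] M [-0.05  0.51  0.05] op 0.273 q [-0.66  0.28  1.79 -0.    1.07 -0.57]
t 9.88 p [ 0.5459 -0.2999  0.1343] F [-2.1 -0.4  7.7] M [-0.07  0.52  0.04] op 0.272 q [-0.66  0.28  1.79 -0.    1.07 -0.57]
```

```bash
python3 -m inch '[{"ax":0,"ay":0,"az":0,"x":-0.7,"y":0,"z":0,"hand":1},{"ax":0,"ay":0,"az":0,"x":0,"y":0,"z":0,"hand":1}]'
python3 -c "
from u import *
st()"
python3 -m inch '[{"ax":0,"ay":0,"az":0,"x":-0.7,"y":0,"z":0,"hand":1},{"ax":0,"ay":0,"az":0,"x":0,"y":0,"z":0,"hand":1}]'
python3 -c "
from u import *
st()"
python3 -m inch '[{"ax":0,"ay":0,"az":0,"x":-0.7,"y":0,"z":0,"hand":1},{"ax":0,"ay":0,"az":0,"x":0,"y":0,"z":0,"hand":1}]'
python3 -c "
from u import *
st()"
```

```text
time: 10.1
eef_pos: [0.5457, -0.2999, 0.1343]
tcp_rot: [0.707, -0.033, 0.035, -0.706]
contact_force: [-0.1, -0.8, 6.0]
opening: 0.272
t 10.1 p [ 0.5457 -0.2999  0.1343] F [-0.1 -0.8  6. ] M [-0.1   0.15  0.01] op 0.272 q [-0.67  0.28  1.79  0.    1.07 -0.57]
time: 10.27
eef_pos: [0.5455, -0.2999, 0.1343]
tcp_rot: [0.707, -0.033, 0.036, -0.705]
contact_force: [-0.6, -2.3, 5.7]
opening: 0.274
t 10.27 p [ 0.5455 -0.2999  0.1343] F [-0.6 -2.3  5.7] M [-0.14 -0.13 -0.06] op 0.274 q [-0.67  0.28  1.8   0.    1.06 -0.57]
time: 10.43
eef_pos: [0.5445, -0.3001, 0.1336]
tcp_rot: [0.707, -0.033, 0.036, -0.705]
contact_force: [1.4, -3.3, 3.5]
opening: 0.272
t 10.43 p [ 0.5445 -0.3001  0.1336] F [ 1.4 -3.3  3.5] M [-0.63 -0.35 -0.09] op 0.272 q [-0.67  0.28  1.8  -0.    1.06 -0.57]
```

```bash
python3 -m inch '[{"ax":0,"ay":0,"az":0,"x":0,"y":0,"z":-0.8,"hand":1},{"ax":0,"ay":0,"az":0,"x":0,"y":0,"z":0,"hand":1}]'
python3 -c "
from u import *
st()"
python3 -m inch '[{"ax":0,"ay":0,"az":0,"x":0,"y":0,"z":-0.8,"hand":1},{"ax":0,"ay":0,"az":0,"x":0,"y":0,"z":0,"hand":1}]'
python3 -c "
from u import *
st()"
```

```text
time: 10.6
eef_pos: [0.5439, -0.3005, 0.133]
tcp_rot: [0.707, -0.034, 0.035, -0.706]
contact_force: [1.9, -3.3, 4.2]
opening: 0.269
t 10.6 p [ 0.5439 -0.3005  0.133 ] F [ 1.9 -3.3  4.2] M [-0.58 -0.3  -0.1 ] op 0.269 q [-0.67  0.28  1.8  -0.    1.06 -0.57]
time: 10.77
eef_pos: [0.5438, -0.3008, 0.1328]
tcp_rot: [0.706, -0.034, 0.035, -0.706]
contact_force: [2.0, -2.7, 3.2]
opening: 0.27
t 10.77 p [ 0.5438 -0.3008  0.1328] F [ 2.  -2.7  3.2] M [-0.46 -0.56 -0.04] op 0.27 q [-0.67  0.28  1.8   0.    1.06 -0.57]
```

```bash
python3 -m inch '[{"ax":0,"ay":0,"az":0,"x":0.6,"y":0.3,"z":-0.8,"hand":1},{"ax":0,"ay":0,"az":0,"x":0,"y":0,"z":0,"hand":1}]'
python3 -c "
from u import *
st()"
python3 -m inch '[{"ax":0,"ay":0,"az":0,"x":0.3,"y":0.4,"z":-0.6,"hand":1},{"ax":0,"ay":0,"az":0,"x":0,"y":0,"z":0,"hand":1}]'
python3 -c "
from u import *
st()"
```

```text
time: 10.93
eef_pos: [0.5439, -0.3014, 0.132]
tcp_rot: [-0.706, 0.034, -0.034, 0.706]
contact_force: [2.1, -2.1, 3.2]
opening: 0.271
t 10.93 p [ 0.5439 -0.3014  0.132 ] F [ 2.1 -2.1  3.2] M [-0.33 -0.48 -0.05] op 0.271 q [-0.67  0.28  1.8   0.    1.06 -0.57]
time: 11.1
eef_pos: [0.5439, -0.3018, 0.1313]
tcp_rot: [-0.706, 0.035, -0.034, 0.706]
contact_force: [2.6, -2.4, 2.7]
opening: 0.274
t 11.1 p [ 0.5439 -0.3018  0.1313] F [ 2.6 -2.4  2.7] M [-0.33 -0.49 -0.11] op 0.274 q [-0.67  0.28  1.8   0.    1.06 -0.57]
```

```bash
python3 -m inch '[{"ax":0,"ay":0,"az":0,"x":0.8,"y":0.6,"z":-0.6,"hand":1},{"ax":0,"ay":0,"az":0,"x":0,"y":0,"z":0,"hand":1}]'
python3 -c "
from u import *
st()"
python3 -m inch '[{"ax":0,"ay":0,"az":0,"x":0.5,"y":0.8,"z":-0.5,"hand":1},{"ax":0,"ay":0,"az":0,"x":0,"y":0,"z":0,"hand":1}]'
python3 -c "
from u import *
st()"
```

```text
time: 11.27
eef_pos: [0.544, -0.3025, 0.1303]
tcp_rot: [-0.706, 0.035, -0.033, 0.707]
contact_force: [0.4, -1.7, 2.1]
opening: 0.276
t 11.27 p [ 0.544  -0.3025  0.1303] F [ 0.4 -1.7  2.1] M [-0.35 -0.03 -0.04] op 0.276 q [-0.67  0.29  1.79 -0.    1.06 -0.57]
time: 11.43
eef_pos: [0.5444, -0.3031, 0.1295]
tcp_rot: [-0.706, 0.035, -0.033, 0.707]
contact_force: [-0.9, -3.0, 1.5]
opening: 0.269
t 11.43 p [ 0.5444 -0.3031  0.1295] F [-0.9 -3.   1.5] M [-0.44  0.16 -0.04] op 0.269 q [-0.67  0.29  1.79 -0.    1.06 -0.57]
```

```bash
python3 -m inch '[{"ax":0,"ay":0,"az":0,"x":-0.3,"y":0.8,"z":-0.5,"hand":1},{"ax":0,"ay":0,"az":0,"x":0,"y":0,"z":0,"hand":1}]'
python3 -c "
from u import *
st()"
python3 -m inch '[{"ax":0,"ay":0,"az":0,"x":0,"y":0.8,"z":-0.3,"hand":1},{"ax":0,"ay":0,"az":0,"x":0,"y":0,"z":0,"hand":1}]'
python3 -c "
from u import *
st()"
```

```text
time: 11.6
eef_pos: [0.5443, -0.3035, 0.1288]
tcp_rot: [-0.706, 0.035, -0.034, 0.707]
contact_force: [-0.8, -2.5, 2.1]
opening: 0.27
t 11.6 p [ 0.5443 -0.3035  0.1288] F [-0.8 -2.5  2.1] M [-0.34  0.13  0.02] op 0.27 q [-0.67  0.29  1.79 -0.    1.06 -0.57]
time: 11.77
eef_pos: [0.5444, -0.3038, 0.128]
tcp_rot: [-0.706, 0.035, -0.034, 0.706]
contact_force: [-0.5, -1.9, -0.7]
opening: 0.27
t 11.77 p [ 0.5444 -0.3038  0.128 ] F [-0.5 -1.9 -0.7] M [-0.47  0.02 -0.04] op 0.27 q [-0.67  0.29  1.79 -0.    1.06 -0.57]
```

```bash
python3 -m inch '[{"ax":0,"ay":0,"az":0,"x":0,"y":0.8,"z":-0.2,"hand":1},{"ax":0,"ay":0,"az":0,"x":0,"y":0.8,"z":0,"hand":1}]'
python3 -c "
from u import *
st()"
python3 -m inch '[{"ax":0,"ay":0,"az":0,"x":0,"y":0.8,"z":0,"hand":1},{"ax":0,"ay":0,"az":0,"x":0,"y":0.8,"z":0,"hand":1}]'
python3 -c "
from u import *
go([.5444,-.304,.12],-.096)"
```

```text
time: 11.93
eef_pos: [0.5445, -0.3039, 0.1264]
tcp_rot: [-0.706, 0.035, -0.034, 0.706]
contact_force: [-0.7, -1.5, 0.0]
opening: 0.273
t 11.93 p [ 0.5445 -0.3039  0.1264] F [-0.7 -1.5  0. ] M [-0.36  0.01 -0.  ] op 0.273 q [-0.67  0.29  1.79 -0.    1.06 -0.57]
time: 12.1
eef_pos: [0.5445, -0.304, 0.1249]
tcp_rot: [-0.706, 0.035, -0.034, 0.706]
contact_force: [-0.5, -2.5, -0.2]
opening: 0.272
t 12.1 p [ 0.5445 -0.304   0.1249] F [-0.5 -2.5 -0.2] M [-0.39  0.03 -0.02] op 0.272 q [-0.67  0.29  1.79  0.    1.05 -0.57]
toolX [ 0.995 -0.097 -0.001] toolY [-0.001  0.001 -1.   ] shift mm [-0.1  4.9 -0. ] rows 0.11814808706403161
turn [-0.0005 -0.0011 -0.0007] deg 0.1 shift after [-0.1  4.9 -0. ]
turn [ 1.2000e-03  3.1405e+00 -8.0000e-04] deg 179.9 shift after [0.1 4.9 0. ]
turn [ 1.2000e-03  3.1405e+00 -8.0000e-04] deg 179.9 shift after [0.1 4.9 0. ]
```

Inside the pocket: free travel with little force. Continuing down, relieving y slightly.

```bash
python3 -m inch '[{"ax":0,"ay":0,"az":0,"x":0,"y":0.8,"z":-0.3,"hand":1},{"ax":0,"ay":0,"az":0,"x":0,"y":0.8,"z":0,"hand":1}]'
python3 -m inch '[{"ax":0,"ay":0,"az":0,"x":0,"y":0.8,"z":-0.2,"hand":1},{"ax":0,"ay":0,"az":0,"x":0,"y":0.8,"z":0,"hand":1}]'
python3 -m inch '[{"ax":0,"ay":0,"az":0,"x":0,"y":0.8,"z":0,"hand":1},{"ax":0,"ay":0,"az":0,"x":0,"y":0.8,"z":0,"hand":1}]'
python3 -c "
from u import *
st()"
```

```text
time: 12.27
eef_pos: [0.5446, -0.3041, 0.1235]
tcp_rot: [-0.706, 0.035, -0.034, 0.707]
contact_force: [-0.1, -1.0, -1.5]
opening: 0.276
time: 12.43
eef_pos: [0.5446, -0.3042, 0.1219]
tcp_rot: [-0.706, 0.035, -0.034, 0.707]
contact_force: [0.7, -0.6, -1.8]
opening: 0.272
time: 12.6
eef_pos: [0.5446, -0.3043, 0.1203]
tcp_rot: [-0.706, 0.034, -0.034, 0.707]
contact_force: [0.2, 0.1, -2.3]
opening: 0.273
t 12.6 p [ 0.5446 -0.3043  0.1203] F [ 0.2  0.1 -2.3] M [ 0.01 -0.02  0.08] op 0.273 q [-0.67  0.3   1.8   0.    1.05 -0.58]
```

```bash
python3 -m inch '[{"ax":0,"ay":0,"az":0,"x":0,"y":0.8,"z":0,"hand":1},{"ax":0,"ay":0,"az":0,"x":0,"y":0.8,"z":0,"hand":1}]'
python3 -m inch '[{"ax":0,"ay":0,"az":0,"x":0,"y":0.8,"z":0,"hand":1},{"ax":0,"ay":0,"az":0,"x":0,"y":0.8,"z":0,"hand":1}]'
python3 -m inch '[{"ax":0,"ay":0,"az":0,"x":0,"y":0.8,"z":0,"hand":1},{"ax":0,"ay":0,"az":0,"x":0,"y":0.8,"z":0,"hand":1}]'
python3 -c "
from u import *
st()"
```

```text
time: 12.77
eef_pos: [0.5447, -0.3045, 0.1189]
tcp_rot: [-0.706, 0.034, -0.034, 0.706]
contact_force: [-0.8, 0.1, -2.2]
opening: 0.275
time: 12.93
eef_pos: [0.5447, -0.3049, 0.1176]
tcp_rot: [0.706, -0.034, 0.034, -0.706]
contact_force: [-0.4, -0.8, -0.5]
opening: 0.271
time: 13.1
eef_pos: [0.5448, -0.3052, 0.1165]
tcp_rot: [0.707, -0.034, 0.034, -0.706]
contact_force: [-1.5, -0.9, 2.9]
opening: 0.273
t 13.1 p [ 0.5448 -0.3052  0.1165] F [-1.5 -0.9  2.9] M [-0.16  0.45  0.02] op 0.273 q [-0.67  0.31  1.8  -0.    1.04 -0.58]
```

```bash
python3 -m inch '[{"ax":0,"ay":0,"az":0,"x":0,"y":0.7,"z":0,"hand":1},{"ax":0,"ay":0,"az":0,"x":0,"y":0.7,"z":0,"hand":1}]'
python3 -m inch '[{"ax":0,"ay":0,"az":0,"x":0,"y":0.7,"z":0,"hand":1},{"ax":0,"ay":0,"az":0,"x":0,"y":0.7,"z":0,"hand":1}]'
python3 -c "
from u import *
st()"
```

```text
time: 13.27
eef_pos: [0.5448, -0.3052, 0.1155]
tcp_rot: [0.707, -0.034, 0.034, -0.706]
contact_force: [-2.5, -2.1, 3.4]
opening: 0.273
time: 13.43
eef_pos: [0.5448, -0.3052, 0.1136]
tcp_rot: [0.707, -0.034, 0.034, -0.706]
contact_force: [-1.2, -2.8, 2.4]
opening: 0.271
t 13.43 p [ 0.5448 -0.3052  0.1136] F [-1.2 -2.8  2.4] M [-0.33  0.4   0.02] op 0.271 q [-0.67  0.31  1.8  -0.    1.03 -0.58]
```

```bash
python3 -m inch '[{"ax":0,"ay":0,"az":0,"x":0,"y":0.7,"z":0,"hand":1},{"ax":0,"ay":0,"az":0,"x":0,"y":0.7,"z":0,"hand":1}]'
python3 -m inch '[{"ax":0,"ay":0,"az":0,"x":0,"y":0.7,"z":0,"hand":1},{"ax":0,"ay":0,"az":0,"x":0,"y":0.7,"z":0,"hand":1}]'
python3 -m inch '[{"ax":0,"ay":0,"az":0,"x":0,"y":0.7,"z":0,"hand":1},{"ax":0,"ay":0,"az":0,"x":0,"y":0.7,"z":0,"hand":1}]'
python3 -m inch '[{"ax":0,"ay":0,"az":0,"x":0,"y":0.7,"z":0,"hand":1},{"ax":0,"ay":0,"az":0,"x":0,"y":0.7,"z":0,"hand":1}]'
python3 -c "
from u import *
st()"
```

```text
time: 13.6
eef_pos: [0.5448, -0.3051, 0.1115]
tcp_rot: [0.707, -0.034, 0.035, -0.706]
contact_force: [-1.5, -2.9, -0.4]
opening: 0.274
time: 13.77
eef_pos: [0.5448, -0.3051, 0.1099]
tcp_rot: [0.707, -0.034, 0.034, -0.706]
contact_force: [-0.4, -2.7, -0.6]
opening: 0.271
time: 13.93
eef_pos: [0.5448, -0.305, 0.1086]
tcp_rot: [0.707, -0.034, 0.034, -0.706]
contact_force: [-0.8, -3.6, -0.6]
opening: 0.274
time: 14.1
eef_pos: [0.5448, -0.305, 0.1074]
tcp_rot: [0.707, -0.034, 0.034, -0.706]
contact_force: [-1.1, -4.3, -0.9]
opening: 0.272
t 14.1 p [ 0.5448 -0.305   0.1074] F [-1.1 -4.3 -0.9] M [-0.94  0.17  0.02] op 0.272 q [-0.67  0.32  1.8  -0.    1.02 -0.58]
```

```bash
python3 -m inch '[{"ax":0,"ay":0,"az":0,"x":0,"y":0.7,"z":0,"hand":1},{"ax":0,"ay":0,"az":0,"x":0,"y":0.7,"z":0,"hand":1}]'
python3 -m inch '[{"ax":0,"ay":0,"az":0,"x":0,"y":0.7,"z":0,"hand":1},{"ax":0,"ay":0,"az":0,"x":0,"y":0.7,"z":0,"hand":1}]'
python3 -m inch '[{"ax":0,"ay":0,"az":0,"x":0,"y":0.5,"z":0,"hand":1},{"ax":0,"ay":0,"az":0,"x":0,"y":0.5,"z":0,"hand":1}]'
python3 -c "
from u import *
st()"
```

```text
time: 14.27
eef_pos: [0.5448, -0.305, 0.106]
tcp_rot: [0.706, -0.034, 0.034, -0.706]
contact_force: [-0.8, -5.4, -1.4]
opening: 0.268
time: 14.43
eef_pos: [0.5448, -0.3047, 0.1044]
tcp_rot: [0.706, -0.034, 0.034, -0.706]
contact_force: [-0.7, -4.8, -2.9]
opening: 0.269
time: 14.6
eef_pos: [0.5447, -0.3044, 0.1031]
tcp_rot: [-0.706, 0.034, -0.034, 0.706]
contact_force: [0.3, -4.2, -4.2]
opening: 0.271
t 14.6 p [ 0.5447 -0.3044  0.1031] F [ 0.3 -4.2 -4.2] M [-1.04 -0.07 -0.02] op 0.271 q [-0.67  0.32  1.8   0.    1.02 -0.58]
```

The pull is starting (Fz -4.2), so the ball is dropping into the notch. Small steps to the floor.

```bash
python3 -m inch '[{"ax":0,"ay":0,"az":0,"x":0,"y":0.5,"z":0,"hand":1},{"ax":0,"ay":0,"az":0,"x":0,"y":0.5,"z":0,"hand":1}]'
python3 -m inch '[{"ax":0,"ay":0,"az":0,"x":0,"y":0.5,"z":0,"hand":1},{"ax":0,"ay":0,"az":0,"x":0,"y":0.3,"z":0,"hand":1}]'
python3 -m inch '[{"ax":0,"ay":0,"az":0,"x":0,"y":0.3,"z":0,"hand":1},{"ax":0,"ay":0,"az":0,"x":0,"y":0.3,"z":0,"hand":1}]'
python3 -c "
from u import *
st()"
```

```text
time: 14.77
eef_pos: [0.5446, -0.3042, 0.102]
tcp_rot: [-0.706, 0.035, -0.034, 0.707]
contact_force: [1.5, -3.4, -5.8]
opening: 0.275
time: 14.93
eef_pos: [0.5446, -0.304, 0.1014]
tcp_rot: [-0.706, 0.035, -0.034, 0.707]
contact_force: [0.3, -3.5, -5.5]
opening: 0.274
time: 15.1
eef_pos: [0.5446, -0.3041, 0.1012]
tcp_rot: [-0.706, 0.035, -0.034, 0.707]
contact_force: [0.7, -2.1, -3.3]
opening: 0.275
t 15.1 p [ 0.5446 -0.3041  0.1012] F [ 0.7 -2.1 -3.3] M [-0.42 -0.12 -0.02] op 0.275 q [-0.67  0.32  1.8   0.    1.01 -0.58]
```

```bash
python3 -m inch '[{"ax":0,"ay":0,"az":0,"x":0,"y":0.3,"z":0,"hand":1},{"ax":0,"ay":0,"az":0,"x":0,"y":0,"z":0,"hand":1}]'
python3 -m inch '[{"ax":0,"ay":0,"az":0,"x":0,"y":0.3,"z":0,"hand":1},{"ax":0,"ay":0,"az":0,"x":0,"y":0,"z":0,"hand":1}]'
python3 -m inch '[{"ax":0,"ay":0,"az":0,"x":0,"y":0.3,"z":0,"hand":1},{"ax":0,"ay":0,"az":0,"x":0,"y":0,"z":0,"hand":1}]'
```

```text
time: 15.27
eef_pos: [0.5446, -0.3041, 0.101]
tcp_rot: [-0.706, 0.035, -0.034, 0.707]
contact_force: [0.2, -0.7, -3.4]
opening: 0.273
time: 15.43
eef_pos: [0.5447, -0.3042, 0.1008]
tcp_rot: [-0.706, 0.034, -0.034, 0.707]
contact_force: [0.2, -0.2, -3.2]
opening: 0.277
time: 15.6
eef_pos: [0.5447, -0.3044, 0.1006]
tcp_rot: [-0.706, 0.034, -0.034, 0.707]
contact_force: [-1.2, -0.0, -1.4]
opening: 0.272
```

```bash
python3 -m inch '[{"ax":0,"ay":0,"az":0,"x":0,"y":0.3,"z":0,"hand":1},{"ax":0,"ay":0,"az":0,"x":0,"y":0,"z":0,"hand":1}]'
python3 -m inch '[{"ax":0,"ay":0,"az":0,"x":0,"y":0.3,"z":0,"hand":1},{"ax":0,"ay":0,"az":0,"x":0,"y":0,"z":0,"hand":1}]'
python3 -m inch '[{"ax":0,"ay":0,"az":0,"x":0,"y":0.3,"z":0,"hand":1},{"ax":0,"ay":0,"az":0,"x":0,"y":0,"z":0,"hand":1}]'
python3 -c "
from u import *
st()"
```

```text
time: 15.77
eef_pos: [0.5448, -0.3046, 0.1003]
tcp_rot: [-0.706, 0.034, -0.034, 0.706]
contact_force: [0.1, 0.6, -1.9]
opening: 0.276
time: 15.93
eef_pos: [0.5448, -0.3047, 0.1]
tcp_rot: [-0.706, 0.034, -0.034, 0.706]
contact_force: [-0.2, -0.4, -1.5]
opening: 0.275
time: 16.1
eef_pos: [0.5448, -0.3047, 0.0999]
tcp_rot: [-0.706, 0.034, -0.034, 0.706]
contact_force: [-1.1, 0.5, 0.1]
opening: 0.271
t 16.1 p [ 0.5448 -0.3047  0.0999] F [-1.1  0.5  0.1] M [0.12 0.07 0.01] op 0.271 q [-0.67  0.33  1.8   0.    1.01 -0.58]
```

```bash
python3 -m inch '[{"ax":0,"ay":0,"az":0,"x":0,"y":0.4,"z":0,"hand":1},{"ax":0,"ay":0,"az":0,"x":0,"y":0,"z":0,"hand":1}]'
python3 -m inch '[{"ax":0,"ay":0,"az":0,"x":0,"y":0.4,"z":0,"hand":1},{"ax":0,"ay":0,"az":0,"x":0,"y":0,"z":0,"hand":1}]'
python3 -m inch '[{"ax":0,"ay":0,"az":0,"x":0,"y":0.4,"z":0,"hand":1},{"ax":0,"ay":0,"az":0,"x":0,"y":0,"z":0,"hand":1}]'
python3 -c "
from u import *
st()"
```

```text
time: 16.27
eef_pos: [0.5449, -0.3047, 0.0999]
tcp_rot: [-0.706, 0.034, -0.034, 0.706]
contact_force: [-1.3, 1.6, 3.6]
opening: 0.275
time: 16.43
eef_pos: [0.5449, -0.3048, 0.0999]
tcp_rot: [-0.706, 0.034, -0.034, 0.706]
contact_force: [-1.3, 1.4, 5.8]
opening: 0.275
time: 16.6
eef_pos: [0.5449, -0.3048, 0.0999]
tcp_rot: [-0.706, 0.034, -0.034, 0.706]
contact_force: [-2.2, 1.9, 6.8]
opening: 0.277
t 16.6 p [ 0.5449 -0.3048  0.0999] F [-2.2  1.9  6.8] M [0.5  0.57 0.05] op 0.277 q [-0.67  0.33  1.8  -0.    1.01 -0.58]
```

The battery stopped dead at 0.0999, 18 mm below first ball contact, with the force up about 12 N from its lowest and the side force gone: home. Releasing, then retreating.

```bash
python3 -m inch '[{"ax":0,"ay":0,"az":0,"x":0,"y":-0.6,"z":0,"hand":1},{"ax":0,"ay":0,"az":0,"x":0,"y":0,"z":0,"hand":1}]' 20
python3 -m inch '[{"ax":0,"ay":0,"az":0,"x":0,"y":0,"z":0,"hand":0.2},{"ax":0,"ay":0,"az":0,"x":0,"y":0,"z":0,"hand":0},{"ax":0,"ay":0,"az":0,"x":0,"y":0,"z":0,"hand":-0.5},{"ax":0,"ay":0,"az":0,"x":0,"y":0,"z":0,"hand":-1},{"ax":0,"ay":0,"az":0,"x":0,"y":0,"z":0,"hand":-1}]' 20
python3 -m inch '[{"ax":0,"ay":0,"az":0,"x":0,"y":0,"z":0,"hand":-1},{"ax":0,"ay":0,"az":0,"x":0,"y":-4,"z":0,"hand":-1},{"ax":0,"ay":0,"az":0,"x":0,"y":-15,"z":0,"hand":-1},{"ax":0,"ay":0,"az":0,"x":0,"y":-30,"z":0,"hand":-1},{"ax":0,"ay":0,"az":0,"x":0,"y":-30,"z":0,"hand":-1}]' 20
python3 -m inch '[{"ax":0,"ay":0,"az":0,"x":0,"y":-30,"z":0,"hand":-1},{"ax":0,"ay":0,"az":0,"x":-30,"y":-20,"z":0,"hand":-1},{"ax":0,"ay":0,"az":0,"x":-35,"y":-10,"z":0,"hand":-1},{"ax":0,"ay":0,"az":0,"x":-20,"y":0,"z":0,"hand":-1},{"ax":0,"ay":0,"az":0,"x":0,"y":0,"z":0,"hand":-1}]' 20
python3 - <<'E'
from u import *
from plant import read_camera
np.set_printoptions(precision=1,suppress=True)
st();P=[]
q=(.5449,-.3048);c,sn=np.cos(-.096),np.sin(-.096)
z0=.0999-.0626
for n in("top","scene"):print(n,"cap pred",np.array([proj(n,(q[0]+c*a-sn*b,q[1]+sn*a+c*b,z0+.092))[0] for a,b in((.012,.023),(.012,-.023),(-.012,-.023),(-.012,.023))]).tolist())
for n,(x,y,w,h) in (("top",(330,155,150,80)),("scene",(115,145,110,80))):
    i=read_camera(n)["img"][:,:,::-1];cv2.imwrite(f"pics/{n}4.png",i);P.append(crop(bright(i,.6),x,y,w,h,4 if n=="top" else 4,None,10))
t=crop(bright(cv2.imread("pics/scene4.png"),.6),275,205,150,70,2.6,None,10)
b=np.zeros((600,800,3),np.uint8);b[:320,:600]=P[0];b[320:600,:440]=P[1][:280];b[320:320+t.shape[0],445:445+min(t.shape[1],355)]=t[:,:355]
cv2.imwrite("pics/end.png",b)
E
```

```text
time: 16.77
eef_pos: [0.5449, -0.3048, 0.0999]
tcp_rot: [0.706, -0.034, 0.034, -0.706]
contact_force: [-1.7, 2.4, 5.9]
opening: 0.273
time: 17.18
eef_pos: [0.5446, -0.3047, 0.0985]
tcp_rot: [-0.706, 0.034, -0.034, 0.706]
contact_force: [0.1, -0.5, 0.5]
opening: 0.902
time: 17.6
eef_pos: [0.5439, -0.304, 0.1773]
tcp_rot: [-0.706, 0.035, -0.033, 0.707]
contact_force: [0.3, -0.5, 0.1]
opening: 1.001
time: 18.02
eef_pos: [0.458, -0.2963, 0.2395]
tcp_rot: [0.707, -0.035, 0.035, -0.706]
contact_force: [1.1, -0.5, -0.9]
opening: 1.001
t 18.02 p [ 0.5 -0.3  0.2] F [ 1.1 -0.5 -0.9] M [-0.  -0.1 -0. ] op 1.001 q [-0.8  0.   1.9 -0.   1.2 -0.7]
top cap pred [[455.56579307956025, 187.97084761890287], [479.9754763023714, 191.08614422248388], [479.7785211616535, 204.0063102922713], [455.2007391454463, 200.94311549310717]]
scene cap pred [[151.41159589548408, 164.04556447624805], [138.49255181202406, 158.74774570816354], [145.98084544384977, 155.04467708666655], [158.90357636743784, 160.20774563063225]]
```

View pics/end.png

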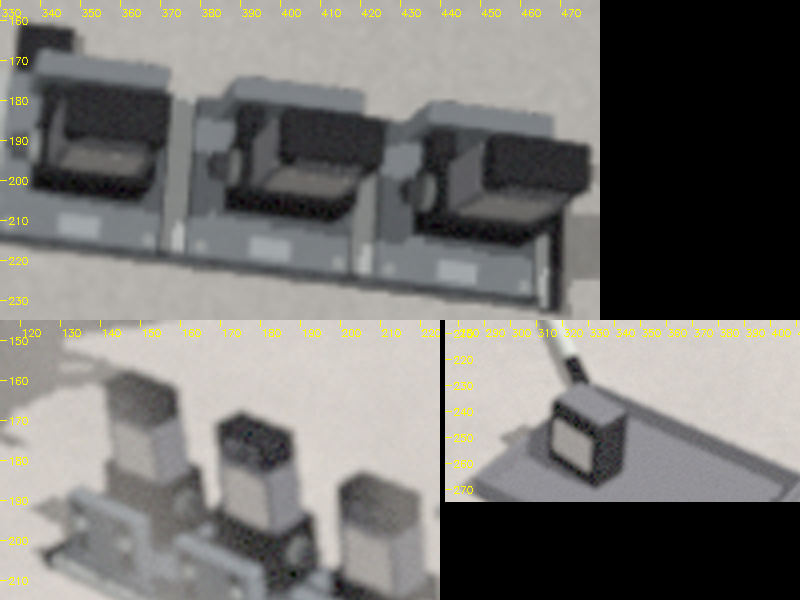

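```bash
python3 -c "
from plant import *
s=get_state();print(s['time'],s['contact_force'],abs(s['dq']).max());print(sign_off())"
```

```text
18.1167 [ 0.28905414 -0.69865196 -0.43386516] 0.03398934236608987
the job is handed in; nothing more can be done
None
```

The scanner battery is in the empty charger pocket, clicked home and released, and the job was handed in at about 18 s. No verdict came back, so this rests on my own checks.

- **Click:** the ball was met about 18 mm above the end position. The push rose to 4–5 N, then turned into a pull of about 4 N, and the ball's sideways push on the battery dropped to about zero.
- **Floor:** travel then stopped dead and the wrist force rose about 12 N above its lowest reading, more than the 5–8 N you gave. The highest push I read was about 9 N, well under the 25 N limit.
- **Last picture:** the battery stands upright in the pocket beside its neighbours and the gripper is clear. The radio battery appears not to have moved. Contact force after release was near zero.

Two things did not match:

- **Sideways position:** my camera fit put the pocket about 5 mm off in y from where the battery ended up (y = -0.305). I found the pocket by sliding down its flared mouth by feel. The gold contacts in the pocket had suggested y = -0.3035.
- **Cap height:** in the last scene picture the cap sits roughly 1–2 pixels from where I predicted, lower if anything. That is not what a battery that had slipped up in the grip would show.

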